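Turn the recipe binder on by one board

ROBOT

A 6-joint arm with a two-finger parallel gripper is mounted at the origin on the work surface. World frame = base frame: x ahead of the robot, y to its left, z up, the work surface at z = 0. Lengths are in m, angles in rad, forces in N, time in s.
With the tool pointing down it reaches from about 0.35 to 0.775 m from the base axis. Payload 7.3 kg.
Tool frame: the origin (TCP) lies on the centre line of the jaws, within the pads' length; the fingertips stand ahead of it and the grasp point (between the pads) lies 11 mm behind it (robot.nose_length is the z of the fingertips in the tool frame, in m); z points along the fingers, y is the line along which they close (so a half turn about z gives the same grasp; the last joint's range is limited). The gripper opens to 92 mm and grips with 3 to 60 N. Pads are 19 mm wide; open, the fingers measure 130 mm over their backs; the gripper's body (75 mm by 190 mm) begins 47 mm behind the grasp point.
Start: joints at [0.958, 0.342, 1.524, -0, 1.275, -0.146], TCP at [0.236, 0.469, 0.204] pointing down, gripper open.
Joint ranges: [-2.53, 2.53], [-0.77, 2.02], [0.04, 2.7], [-1, 4.14], [0.28, 2.66], [-3.11, 3.11]. Speed limits (rad/s): [2.57, 2.57, 3.14, 3.14, 3.14, 3.14].

INTERFACE

Orientations are given as [roll, pitch, yaw] about the fixed x, y, z axes, in that order (R = Rz(yaw) Ry(pitch) Rx(roll)).
In Python, from cell import robot, cams gives the robot as it stands. The module is installed in compiled form; this text tells all that it offers.
- The arm moves only by the tool carry_out, never from a script. Its argument "deltas" is a list of rows, each a list of 7 numbers: the shift along the tool's x, y, z in cm, then the turn, a rotation vector about the tool's x, y, z in rad, then the opening, from 0 (shut) to 1 (fully open). A call has exactly 8 rows; each row shifts and turns the commanded pose from where the row before left it, along the tool's axes as they then stand; what a row does not reach is not made up. A row lasts 1/12 s, in which the tool goes at most 41.7 mm and 7.16 degrees, less where a joint would pass 70% of its speed; a pose out of reach is approached as far as the arm can. A call is refused whole if a number of a shift passes 4.17 or a number of a turn 0.125, either way. A call with a gripper value outside its range is refused whole. The fingers move at their own pace and stop on an object; "force" is the grip in N (left out, the last holds). Time passes only in rows, so rows that do not move let the fingers close, or fill a call up. It gives the time, the measured TCP pose, the force, the opening and the grip force at its end, in the units of the state.
- robot.observe(): the state, without advancing time (a new reading comes with each control period).
- cams.read_camera(name): name is "scene" or "top"; returns a dict with "image" (480x640x3 uint8, blue, green, red), "depth" (480x640 float32, m along the optical axis (not along the pixel's ray), 0 where there is no reading), "fx", "fy", "cx", "cy" (pixels), "world_to_cam" (4x4, takes a point from world to camera coordinates). Camera axes: x right, y up, looking along -z (the intrinsics and any distortion apply to the point x, -y, -z); pixel columns grow to the right and rows downward; lengths in m; the calibration is good to about 2 mm. A picture is of the moment at which its call begins.
- robot.hand_in(): hands the job in; it is judged then, once.
The state is a dict: "time": time; "qpos": joint angles; "qvel": joint speeds; "joint_efforts": joint torques, N m; "tool_pos": TCP position; "tool_rot": TCP orientation; "contact_force": force on the tool from outside, world axes, zero at the start; "torque": the same for the moment, N m; "opening": finger opening in m; "grip_force": force on a finger pad.
Only numpy, scipy, OpenCV 4.12 (cv2) and the standard library are available. Lean on these libraries where they do the work, as an engineer would, in place of code of your own. Each camera call takes 0.05 s, during which the arm holds its last target. There are 200 camera calls.

TASK

A ring binder of stiff recipe boards lies open on the worktop. Gently turn the top board of the right-hand pile (right as seen from the robot) over the rings until it lies flat on the left-hand pile: there is room for a fingertip under its tab, so push it up and over without gripping it. Leave the other boards lying as they are, do not shove or lift the binder, and leave the mug, mill and canister where they stand.

Things in the scene. Friction and masses are not known exactly. Their poses are not given: they have to be found in the camera images.
- binder: Open ring binder, loose, about 1.6 kg. Origin: on the worktop under the middle of the spine; x along the spine (away from the robot if not turned), y towards the left page, z up. Black covers 3 mm thick, 232 mm along x, reaching 168 mm either side. On each a pile of white boards, 210 mm along x, 15 to 155 mm from the spine line, tops 33 mm (right) and 30 mm (left) above the worktop.
- ring_axis (a point): Middle of the line about which the top board turns: parallel to the binder's x, 31.5 mm straight above its origin. Two steel rings, 50 mm across, stand about it at x = -40 and +40 mm, up to 57 mm high.
- top_board (a joint): Angle of the top right board, rad: 0 flat on the right, 1.57 upright, 3.14 flat on the left. Stiff, 3 mm thick, about 90 g, pictures on both faces, 210 mm along the spine, 15 to 155 mm from the ring axis, plus its tab. Turns with slight friction: may stay standing near upright; from about 25 degrees past upright it falls by itself, damped, in 1 to 2 s.
- top_board_tab (a point): Middle of the outer edge (185 mm from the ring axis, half-way through the thickness) of the top board's grey tab: 50 mm wide, 30 mm deep, 3 mm thick, at the middle of the board's outer edge. Lying on the right, its underside is 30 mm above the worktop; under it is free space out from the pile's edge at 155 mm, but for the cover (3 mm high, to 168 mm). Turns with the board.
- next_board (a joint): Angle of the board just beneath the top board, rad: 0 flat on the right, growing as it is raised. The same board 3 mm lower, its tab nearer the robot. It is to stay down.
- next_board_tab (a point): Middle of the outer edge of the next board's tab (same tab, centred 70 mm along -x of the binder), half-way through its thickness.
- facing_board (a joint): Angle of the uppermost board of the left pile, rad: 0 flat on the left, growing as it is raised towards the right. Same size; its tab sticks out to the left, centred 70 mm along +x of the binder. It is to stay down; the turned board comes to lie on it.
- binder_right (a point): Middle of the outer edge of the right-hand cover, on its top face, 168 mm from the spine line, 3 mm above the worktop.
- pepper_mill: Dark wooden pepper mill, 200 mm tall, 58 mm across, standing beyond the far edge of the binder. Origin: centre of its foot.
- mug: White mug, 92 mm tall, 82 mm across plus handle, standing left of the binder. Origin: centre of its foot.
- canister: White round canister with a wooden cap, 110 mm tall, 84 mm across, standing beyond the far edge of the binder. Origin: centre of its foot.

How it is judged:
By the outcome, as a careful person would: the job done as asked, in the order asked, and still so for the second after the job is handed in, with the robot touching nothing.
It also fails if it takes over 38 s, if anything falls off the work surface, if the arm or the gripper's body presses on something with over 40 N, if the wrist force passes 120 N, or if a joint passes its speed limit or range.

## Working session

There is one attempt and no reset: what is moved stays moved. The work goes in short steps, Python scripts to look and compute and a tool call to move; the robot and the scene stay as the last step left them, time stands still between calls to the robot, and variables do not carry over. Pictures are saved under pics/ and viewed, at most 10 in all, crops included, and the job is handed in when it is done.

Besides the shell and the picture viewer there is one more tool, called after "Call:" as name(argument=value, ...) on one line, values as JSON. carry_out: Moves the arm, as the interface text tells. Its arguments: {"type":"object","properties":{"deltas":{"type":"array","items":{"type":"array","items":{"type":"number"}}},"force":{"type":"number"}},"required":["deltas"]}

```bash
mkdir -p pics
python3 - <<'E'
from cell import robot,cams
import cv2,numpy as np
o=robot.observe();print(o['tool_pos'],o['tool_rot'],o['time'],robot.nose_length)
for n in('scene','top'):
    c=cams.read_camera(n);cv2.imwrite(f'pics/{n}1.png',c['image']);np.savez(n,**c)
    print(n,c['fx'],c['cx'],c['cy'],np.linalg.inv(c['world_to_cam']).round(3))
E
```

```text
[0.23600235 0.4684875  0.20365445] [-3.14012193e+00 -2.02796618e-04  2.67479624e+00] 0.0 0.008
scene 536.0032921355205 315.262569063044 245.10130643198798 [[-0.754 -0.393  0.526  1.146]
 [ 0.657 -0.454  0.602  0.733]
 [ 0.003  0.8    0.601  0.673]
 [ 0.     0.     0.     1.   ]]
top 575.3926820156536 315.20045704811696 235.1461026237438 [[-0.026  0.997 -0.071  0.506]
 [-1.    -0.027 -0.007  0.121]
 [-0.009  0.071  0.997  1.048]
 [ 0.     0.     0.     1.   ]]
```

View pics/top1.png

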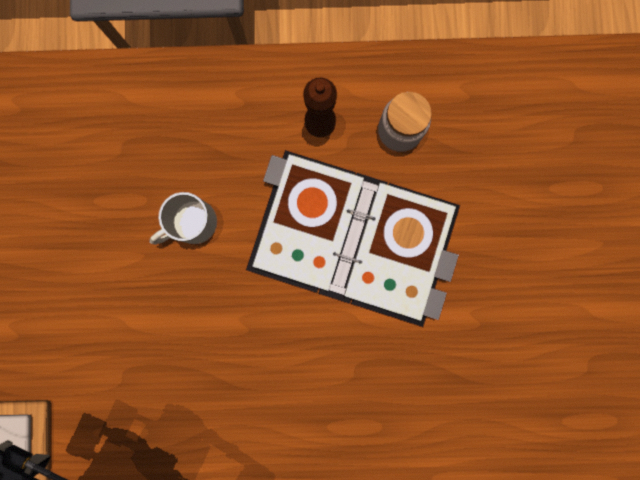

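View pics/scene1.png

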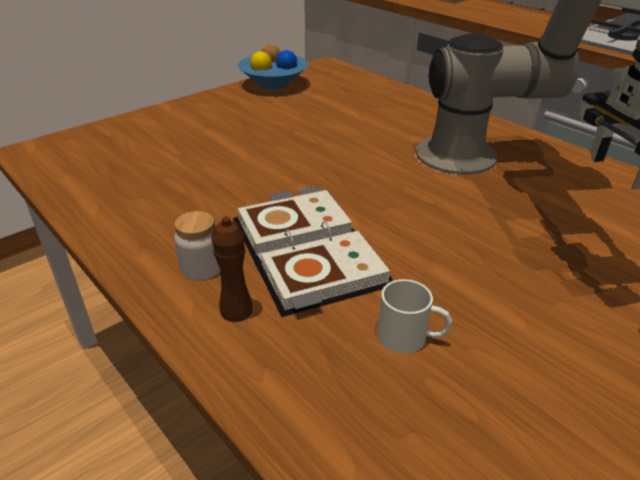

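The top view shows the binder turned about 15° clockwise. The right pile's grey tabs are at about (447,266), which is the top board's, and (435,303), which is the next board's. The rings are near (361,216) and (347,259). The mill, canister and mug are at (320,110), (405,122) and (188,220). The scene view agrees, with the right-hand tabs at the far side near (281,196) and (310,191).

```bash
cat > h.py <<'E'
import numpy as np,cv2
def world(c):
    d=c['depth'];v,u=np.mgrid[:480,:640]
    P=np.stack([(u-c['cx'])/c['fx']*d,-(v-c['cy'])/c['fy']*d,-d,np.ones_like(d)],-1)
    return (P@np.linalg.inv(c['world_to_cam']).T)[...,:3]
def ray(c,u,v,z):
    T=np.linalg.inv(c['world_to_cam']);r=T[:3,:3]@[(u-c['cx'])/c['fx'],-(v-c['cy'])/c['fy'],-1]
    return T[:3,3]+r*(z-T[2,3])/r[2]
E
python3 - <<'E'
from h import *
c=np.load('top.npz');im=c['image'].astype(int);W=world(c)
roi=np.zeros((480,640),bool);roi[140:335,240:470]=1
mx,mn=im.max(2),im.min(2)
white=roi&(mn>170)
grey=roi&(mx-mn<25)&(mn>70)&(mx<150)
n,l,s,cen=cv2.connectedComponentsWithStats(white.astype(np.uint8))
for i in range(1,n):
    if s[i,4]>800:
        m=l==i;cn=cv2.findContours(m.astype(np.uint8),0,1)[0][0]
        z=np.median(W[m][:,2]);r=cv2.minAreaRect(np.array([ray(c,*p[0],z)[:2]*1000 for p in cn],np.float32));print('white',s[i],z,r,cv2.boxPoints(r).round())
n,l,s,cen=cv2.connectedComponentsWithStats(grey.astype(np.uint8))
for i in range(1,n):
    if s[i,4]>150:
        m=l==i;cn=cv2.findContours(m.astype(np.uint8),0,1)[0][0];z=np.median(W[m][:,2])
        r=cv2.minAreaRect(np.array([ray(c,*p[0],z)[:2]*1000 for p in cn],np.float32));print('grey',cen[i],s[i],z,r)
for n,u,v,z in(('mill',320,85,.2),('can',408,108,.11),('mug',188,215,.092)):print(n,ray(c,u,v,z))
E
```

```text
white [  253   155   202   165 10304] 0.03213319075934051 ((574.7481079101562, 60.311912536621094), (309.6527099609375, 209.45993041992188), 70.9417495727539) [[ 425.  -52.]
 [ 623. -120.]
 [ 724.  172.]
 [ 526.  241.]]
white [289 179  47  48 993] 0.03117167459148429 ((636.806884765625, 132.8271026611328), (81.92864227294922, 84.18489837646484), 88.41510772705078) [[594.  93.]
 [678.  91.]
 [680. 173.]
 [596. 175.]]
white [ 385  209   48   48 1026] 0.03417254287569671 ((578.4920654296875, -36.105587005615234), (82.95797729492188, 83.19644927978516), 88.44064331054688) [[536. -76.]
 [619. -79.]
 [621.   4.]
 [538.   6.]]
grey [274.26947368 175.16210526] [260 154  31  88 475] 0.0303663381784387 ((652.9906005859375, 212.22586059570312), (30.00321388244629, 164.8413543701172), 70.02269744873047)
grey [347.97530864 230.32716049] [333 195  29  67 162] 0.006794725599592488 ((590.1246948242188, 64.64574432373047), (22.964839935302734, 124.19123840332031), 65.08746337890625)
grey [445.59777778 265.25111111] [434 247  24  34 450] 0.03390181653048252 ((520.49365234375, -99.97576141357422), (28.486289978027344, 55.25165557861328), 70.80451965332031)
grey [433.92540793 303.31002331] [422 286  24  33 429] 0.030937246333932578 ((452.0120849609375, -76.11196899414062), (27.496957778930664, 56.56698989868164), 70.49237823486328)
mill [0.79271462 0.11426691 0.2       ]
can [ 0.77991539 -0.03131522  0.11      ]
mug [0.61349099 0.34013567 0.092     ]
```

Call:
carry_out(deltas=[[-2.2, -1.45, -0.6, 0, 0, 0, 0], [-2.2, -1.45, -0.6, 0, 0, 0, 0], [-2.2, -1.45, -0.6, 0, 0, 0, 0], [-2.2, -1.45, -0.6, 0, 0, 0, 0], [-2.2, -1.45, -0.6, 0, 0, 0, 0], [-2.2, -1.45, -0.6, 0, 0, 0, 0], [-2.2, -1.45, -0.6, 0, 0, 0, 0], [-2.2, -1.45, -0.6, 0, 0, 0, 0]], force=20)

```text
time: 0.77
tool_pos: [0.3414, 0.2848, 0.2524]
tool_rot: [-3.141, -0.0, 2.675]
contact_force: [0.5, -0.9, 0.6]
opening: 0.043
grip_force: 0.0
```

Call:
carry_out(deltas=[[-2.2, -1.45, -0.6, 0, 0, 0, 0], [-2.2, -1.45, -0.6, 0, 0, 0, 0], [-2.2, -1.45, -0.6, 0, 0, 0, 0], [-2.2, -1.45, -0.6, 0, 0, 0, 0], [-2.2, -1.45, -0.6, 0, 0, 0, 0], [-2.2, -1.45, -0.6, 0, 0, 0, 0], [-2.2, -1.45, -0.6, 0, 0, 0, 0], [-2.2, -1.45, -0.6, 0, 0, 0, 0]])

```text
time: 1.43
tool_pos: [0.4464, 0.102, 0.3004]
tool_rot: [-3.141, -0.001, 2.675]
contact_force: [0.5, -0.5, -0.1]
opening: 0.0006
grip_force: 0.0
```

Call:
carry_out(deltas=[[0, 0, 0, 0, 0, 0.12, 0], [0, 0, 0, 0, 0, 0.12, 0], [0, 0, 0, 0, 0, 0.12, 0], [0, 0, 0, 0, 0, 0.12, 0], [0, 0, 0, 0, 0, 0.12, 0], [0, 0, 0, 0, 0, 0.12, 0], [0, 0, 0, 0, 0, 0.12, 0], [0, 0, 0, 0, 0, 0.12, 0]])

```text
time: 2.1
tool_pos: [0.446, 0.1032, 0.3]
tool_rot: [-3.141, -0.0, 1.709]
contact_force: [0.7, 0.2, 0.6]
opening: 0.0007
grip_force: 0.0
```

Call:
carry_out(deltas=[[0, 0, 0, 0, 0, 0.12, 0], [0, 0, 0, 0, 0, 0.12, 0], [0, 0, 0, 0, 0, 0.12, 0], [0, 0, 0, 0, 0, 0.12, 0], [-3, 0, 0, 0, 0, 0, 0], [-3, 0, 0, 0, 0, 0, 0], [-3, 0, 0, 0, 0, 0, 0], [-3, 0, 0, 0, 0, 0, 0]])

```text
time: 2.77
tool_pos: [0.4058, -0.0109, 0.3]
tool_rot: [-3.141, 0.0, 1.236]
contact_force: [-0.2, -0.6, 0.6]
opening: 0.0003
grip_force: 0.0
```

Call:
carry_out(deltas=[[-1.9, 1.7, 0, 0, 0, 0, 0], [-1.9, 1.7, 0, 0, 0, 0, 0], [-1.9, 1.7, 0, 0, 0, 0, 0], [-1.9, 1.7, 0, 0, 0, 0, 0], [-1.9, 1.7, 0, 0, 0, 0, 0], [-1.9, 1.7, 0, 0, 0, 0, 0], [-1.9, 1.7, 0, 0, 0, 0, 0], [-1.9, 1.7, 0, 0, 0, 0, 0]])

```text
time: 3.43
tool_pos: [0.485, -0.1995, 0.2998]
tool_rot: [-3.141, -0.0, 1.235]
contact_force: [-0.1, 0.4, -0.7]
opening: 0.0005
grip_force: 0.0
```

Call:
carry_out(deltas=[[0, 0, 0, 0, 0.109, 0, 0], [0, 0, 0, 0, 0.109, 0, 0], [0, 0, 0, 0, 0.109, 0, 0], [0, 0, 0, 0, 0.109, 0, 0], [0, 0, 0, 0, 0.109, 0, 0], [0, 0, 0, 0, 0.109, 0, 0], [0, 0, 0, 0, 0.109, 0, 0], [0, 0, 0, 0, 0.109, 0, 0]])

```text
time: 4.1
tool_pos: [0.4848, -0.1991, 0.3006]
tool_rot: [3.14, -0.877, 1.235]
contact_force: [0.7, 0.4, 0.3]
opening: 0.0003
grip_force: 0.0
```

```bash
cat >> h.py <<'E'
from scipy.spatial.transform import Rotation as Ro
C=np.array([.575,.060,0]);yb=-np.radians(19.05)
B=Ro.from_euler('z',yb)
def state(robot,cams=None):
    o=robot.observe();R=Ro.from_euler('xyz',o['tool_rot']);p=np.array(o['tool_pos'])
    f=lambda q:(B.inv().apply(q-C)*1000).round(1)
    M=R.as_matrix();tip=p+M[:,2]*robot.nose_length
    print('t',o['time'],'binder frame mm: tcp',f(p),'tip',f(tip),'upper corner',f(tip+M[:,0]*.0095),'lower',f(tip-M[:,0]*.0095))
    print('z dir',B.inv().apply(M[:,2]).round(3),'y dir',B.inv().apply(M[:,1]).round(3),'q',np.round(o['qpos'],2),'F',np.round(o['contact_force'],1))
    return R
def plan(robot,d): # displacement (binder axes, mm) -> tool axes, cm
    print('tool cm',((state(robot).inv()*B).apply(d)/10).round(2))
E
python3 - <<'E'
from h import *
from cell import robot,cams
state(robot)
c=cams.read_camera('scene');cv2.imwrite('pics/s2.png',c['image'])
E
```

```text
t 4.1 binder frame mm: tcp [  -0.7 -274.4  300.6] tip [  -0.6 -268.2  295.5] upper corner [  -0.6 -262.1  302.8] lower [  -0.6 -274.3  288.2]
z dir [ 0.004  0.769 -0.64 ] y dir [ 1.    -0.005  0.001] q [-0.97  0.5   1.36  0.7   1.83 -0.64] F [0.7 0.4 0.3]
```

View pics/s2.png

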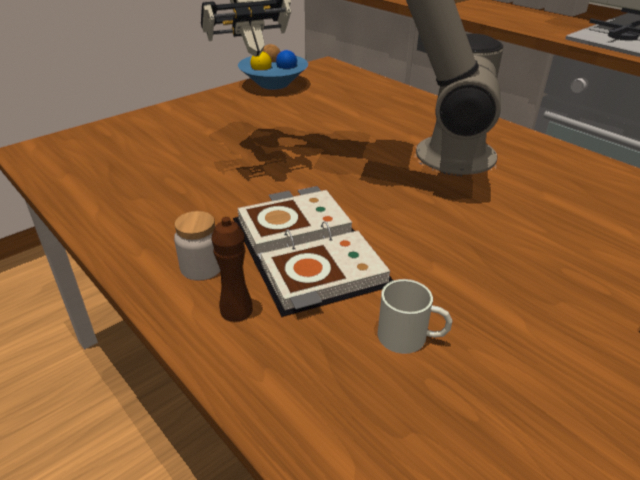

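The arm is clear of everything. The gripper is at about (250,20), tilted and pointing towards the binder, which is undisturbed.

Call:
carry_out(deltas=[[0, 0, 0, 0, 0.06, 0, 0], [0, 0, 0, 0, 0.06, 0, 0], [-1.52, 0, 1.35, 0, 0, 0, 0], [-1.52, 0, 1.35, 0, 0, 0, 0], [-1.52, 0, 1.35, 0, 0, 0, 0], [-1.52, 0, 1.35, 0, 0, 0, 0], [-1.52, 0, 1.35, 0, 0, 0, 0], [-1.52, 0, 1.35, 0, 0, 0, 0]])

```text
time: 4.82
tool_pos: [0.4908, -0.181, 0.1785]
tool_rot: [-3.141, -0.989, 1.235]
contact_force: [0.6, 0.5, -0.6]
opening: 0.0005
grip_force: 0.0
```

Call:
carry_out(deltas=[[-1.52, 0, 1.35, 0, 0, 0, 0], [-1.52, 0, 1.35, 0, 0, 0, 0], [-1.52, 0, 1.35, 0, 0, 0, 0], [-1.52, 0, 1.35, 0, 0, 0, 0], [-1.52, 0, 1.35, 0, 0, 0, 0], [-1.52, 0, 1.35, 0, 0, 0, 0], [-0.8, 0, 0.7, 0, 0, 0, 0], [0, 0, 0, 0, 0, 0, 0]])

```text
time: 5.48
tool_pos: [0.4966, -0.1619, 0.0468]
tool_rot: [-3.135, -0.993, 1.231]
contact_force: [0.2, 0.9, 0.1]
opening: 0.0
grip_force: 0.0
```

Run:
```python
from h import *
from cell import robot,cams
state(robot)
c=cams.read_camera('scene');a=cv2.resize(c['image'][130:250,200:360],(640,480),interpolation=2)
t=cams.read_camera('top');b=cv2.resize(t['image'][200:380,360:600],(640,480))
cv2.imwrite('pics/s3.png',cv2.resize(np.hstack([a,b]),(800,300)))
```

```text
t 5.4833 binder frame mm: tcp [  -1.6 -235.3   46.8] tip [  -1.6 -228.6   42.4] upper corner [  -1.6 -223.4   50.3] lower [  -1.7 -233.8   34.4]
z dir [-0.     0.837 -0.547] y dir [ 1.    -0.002 -0.003] q [-0.95  0.85  1.6   0.76  1.45 -1.02] F [0.2 0.9 0.1]
```

View pics/s3.png

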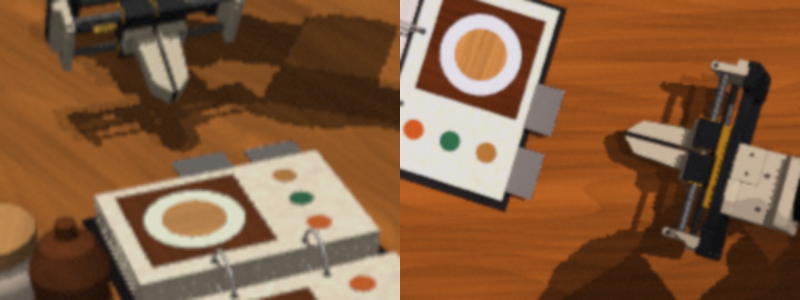

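The crops show the closed, tapered fingers in line with the top board's tab. They sit about 45 mm outside it and above table level, and the binder is untouched.

Call:
carry_out(deltas=[[-0.81, 0.05, 0.53, 0, 0, 0, 0], [-0.81, 0.05, 0.53, 0, 0, 0, 0], [-0.81, 0.05, 0.53, 0, 0, 0, 0], [0, 0, 0, 0, 0, 0, 0], [0.55, 0, 0.84, 0, 0, 0, 0], [0.55, 0, 0.84, 0, 0, 0, 0], [0.55, 0, 0.84, 0, 0, 0, 0], [0, 0, 0, 0, 0, 0, 0]])

```text
time: 6.25
tool_pos: [0.5087, -0.1325, 0.02]
tool_rot: [-3.14, -0.993, 1.236]
contact_force: [-0.0, -0.0, 0.1]
opening: 0.0005
grip_force: 0.0
```

Run:
```python
from h import *
from cell import robot,cams
state(robot)
c=cams.read_camera('scene');a=cv2.resize(c['image'][130:250,200:360],(640,480),interpolation=2)
t=cams.read_camera('top');b=cv2.resize(t['image'][200:380,360:600],(640,480))
cv2.imwrite('pics/s4.png',cv2.resize(np.hstack([a,b]),(800,300)))
```

```text
t 6.25 binder frame mm: tcp [ 2.000e-01 -2.036e+02  2.000e+01] tip [   0.2 -196.9   15.6] upper corner [   0.2 -191.7   23.6] lower [ 2.000e-01 -2.021e+02  7.600e+00]
z dir [ 0.001  0.838 -0.546] y dir [ 1.    -0.001 -0.001] q [-0.9   0.89  1.64  0.8   1.38 -1.05] F [-0.  -0.   0.1]
```

View pics/s4.png

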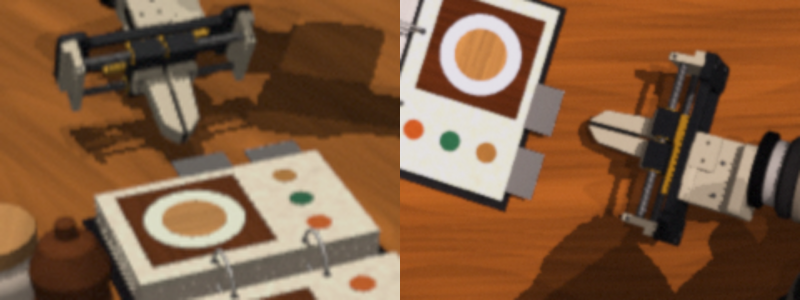

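The fingertip is still outside the tab and low, with nothing touched: in the right crop the tip is at (590,130) and the tab edge at (560,115). I'll check the tip's apparent position against the kinematics.

Run:
```python
from h import *
from cell import robot,cams
t=cams.read_camera('top')
def px(p):
    q=t['world_to_cam']@np.r_[B.apply(np.array(p)/1000)+C,1];return np.round([t['cx']+t['fx']*q[0]/-q[2],t['cy']-t['fy']*q[1]/-q[2]],1)
for p in([0,-197,15.6],[0,-191.7,23.6],[0,-185,33],[0,-155,33]):print(p,px(p),'crop',((px(p)-[360,200])/.6).round())
W=world(t)
for u,v in((714,278),(716,278),(718,279),(722,280),(726,281)):
    u=360+(u-360)*1.0
# finger profile: pixels along the outward line
for o in range(-170,-250,-4):
    u,v=px([0,o,20]).astype(int);print(o,(u,v),(B.inv().apply(W[v,u]-C)*1000).round(0),t['image'][v,u])
```

```text
[0, -197, 15.6] [458.8 269.7] crop [165. 116.]
[0, -191.7, 23.6] [457.  268.7] crop [162. 114.]
[0, -185, 33] [454.6 267.5] crop [158. 112.]
[0, -155, 33] [438.2 262.4] crop [130. 104.]
-170 (np.int64(444), np.int64(265)) [  -1. -166.   33.] [120 121 132]
-174 (np.int64(446), np.int64(265)) [  -0. -169.   33.] [120 125 135]
-178 (np.int64(449), np.int64(266)) [  -0. -175.   31.] [118 121 131]
-182 (np.int64(451), np.int64(267)) [  -1. -179.   31.] [118 122 131]
-186 (np.int64(453), np.int64(267)) [   0. -183.   31.] [118 120 131]
-190 (np.int64(455), np.int64(268)) [   2. -193.    3.] [ 42  85 155]
-194 (np.int64(457), np.int64(269)) [   1. -197.    0.] [ 30  82 159]
-198 (np.int64(459), np.int64(269)) [   3. -201.   -2.] [ 30  83 160]
-202 (np.int64(462), np.int64(270)) [   2. -206.   -0.] [ 25  80 159]
-206 (np.int64(464), np.int64(271)) [   2. -210.    3.] [ 29  81 155]
-210 (np.int64(466), np.int64(271)) [   3. -213.    2.] [ 30  82 158]
-214 (np.int64(468), np.int64(272)) [   2. -217.    1.] [ 31  80 154]
-218 (np.int64(470), np.int64(273)) [   2. -223.   -4.] [ 19  60 116]
-222 (np.int64(472), np.int64(273)) [   2. -224.    4.] [ 9 33 66]
-226 (np.int64(475), np.int64(274)) [  -1. -220.   42.] [44 50 57]
-230 (np.int64(477), np.int64(275)) [  -2. -223.   44.] [67 82 91]
-234 (np.int64(479), np.int64(275)) [  -1. -227.   43.] [44 46 54]
-238 (np.int64(481), np.int64(276)) [  -1. -230.   47.] [70 80 91]
-242 (np.int64(483), np.int64(277)) [  -2. -232.   51.] [ 96 113 128]
-246 (np.int64(485), np.int64(278)) [  -3. -235.   56.] [122 142 158]
```

The visible fingertip, at about (474,278), does not match the predicted (459,270). I'll triangulate it from both views.

Run:
```python
from h import *
from cell import robot,cams
T={n:cams.read_camera(n) for n in('top','scene')}
print([k for k in T['top'] if k not in('image','depth')])
def P(c):
    K=np.array([[c['fx'],0,c['cx']],[0,c['fy'],c['cy']],[0,0,1]]);return K@np.diag([1,-1,-1])@c['world_to_cam'][:3]
def px(c,p):q=P(c)@np.r_[B.apply(np.array(p)/1000)+C,1];return (q[:2]/q[2]).round(1)
def tri(a,b):
    X=cv2.triangulatePoints(P(T['top']),P(T['scene']),np.float64(a),np.float64(b))[:,0];X=X[:3]/X[3];print('tri',(B.inv().apply(X-C)*1000).round(1),X.round(4),px(T['top'],B.inv().apply(X-C)*1000),px(T['scene'],B.inv().apply(X-C)*1000))
tri((474,278),(272,186))
for n in T:
    print(n,'tip',px(T[n],[0,-197,15.6]),'tab edge',px(T[n],[0,-185,33]))
a=cv2.resize(T['scene']['image'][150:230,235:325],(450,400),interpolation=2)
b=cv2.resize(T['top']['image'][250:300,440:490],(400,400),interpolation=0)
cv2.imwrite('pics/s5.png',cv2.resize(np.hstack([a,b]),(800,376)))
```

```text
['fx', 'fy', 'cx', 'cy', 'world_to_cam']
tri [  -2.1 -226.8   24.3] [ 0.499  -0.1537  0.0243] [475.8 275.8] [274.4 186.3]
top tip [458.8 269.7] tab edge [454.6 267.5]
scene tip [277.8 195.9] tab edge [279.2 191.9]
```

View pics/s5.png

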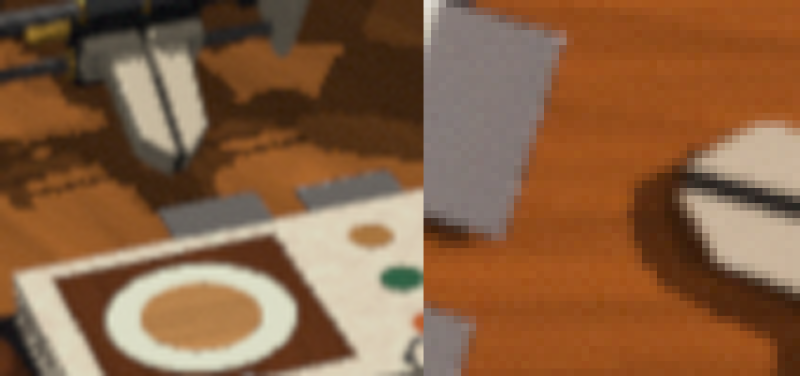

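Both views put the visible fingertip at about (−2, −227, 24) mm in the binder frame, some 30 mm further out than the reported pose. The tab edge is at (454,268) in the top view. I'll creep in and check force and pictures.

Call:
carry_out(deltas=[[-0.25, 0, 0.16, 0, 0, 0, 0], [0.14, 0, 0.21, 0, 0, 0, 0], [0.14, 0, 0.21, 0, 0, 0, 0], [0.14, 0, 0.21, 0, 0, 0, 0], [0.14, 0, 0.21, 0, 0, 0, 0], [0.14, 0, 0.21, 0, 0, 0, 0], [0.14, 0, 0.21, 0, 0, 0, 0], [0, 0, 0, 0, 0, 0, 0]])

```text
time: 7.17
tool_pos: [0.5136, -0.1203, 0.0167]
tool_rot: [-3.141, -0.992, 1.235]
contact_force: [0.6, 0.1, 0.2]
opening: 0.0004
grip_force: 0.0
```

```bash
cat >> h.py <<'E'
def PM(c):
    K=np.array([[c['fx'],0,c['cx']],[0,c['fy'],c['cy']],[0,0,1]]);return K@np.diag([1,-1,-1])@c['world_to_cam'][:3]
def tri(T,a,b):
    X=cv2.triangulatePoints(PM(T['top']),PM(T['scene']),np.float64(a),np.float64(b))[:,0];X=X[:3]/X[3];return (B.inv().apply(X-C)*1000).round(1)
def crops(T,f):
    a=cv2.resize(T['scene']['image'][150:230,235:325],(450,400),interpolation=2)
    b=cv2.resize(T['top']['image'][250:300,440:490],(400,400),interpolation=0)
    cv2.imwrite(f,np.hstack([a,b]))
E
python3 - <<'E'
from h import *
from cell import robot,cams
state(robot)
t=cams.read_camera('top');W=world(t)
for v in range(264,284,3):print(v,[(u,int(W[v,u,2]*1000),t['image'][v,u].tolist()) for u in range(452,476,3)])
E
```

```text
t 7.1667 binder frame mm: tcp [   0.8 -190.4   16.7] tip [   0.8 -183.7   12.3] upper corner [   0.8 -178.5   20.3] lower [   0.8 -188.9    4.4]
z dir [ 0.002  0.837 -0.547] y dir [ 1.    -0.003 -0.   ] q [-0.88  0.89  1.66  0.82  1.36 -1.06] F [0.6 0.1 0.2]
264 [(452, 33, [116, 119, 130]), (455, 33, [107, 114, 138]), (458, 0, [28, 75, 146]), (461, 2, [29, 78, 151]), (464, 3, [27, 80, 153]), (467, 1, [28, 77, 154]), (470, 0, [28, 80, 155]), (473, 1, [77, 115, 172])]
267 [(452, 32, [117, 119, 129]), (455, 2, [46, 83, 144]), (458, 1048, [30, 80, 154]), (461, 1, [26, 75, 150]), (464, 2, [27, 77, 150]), (467, 0, [51, 87, 144]), (470, 42, [138, 161, 185]), (473, 46, [155, 181, 201])]
270 [(452, 33, [116, 119, 131]), (455, 2, [33, 85, 160]), (458, 0, [27, 82, 160]), (461, 3, [24, 71, 138]), (464, 2, [20, 40, 80]), (467, 35, [74, 82, 95]), (470, 45, [125, 146, 164]), (473, 46, [154, 177, 197])]
273 [(452, 30, [101, 108, 127]), (455, 0, [30, 80, 154]), (458, 4, [29, 79, 151]), (461, -2, [15, 41, 80]), (464, 3, [38, 57, 83]), (467, 41, [125, 144, 162]), (470, 44, [81, 92, 106]), (473, 45, [37, 39, 44])]
276 [(452, 31, [63, 88, 133]), (455, -2, [28, 80, 157]), (458, 3, [24, 71, 139]), (461, 2, [19, 43, 88]), (464, 3, [13, 30, 62]), (467, 43, [135, 160, 182]), (470, 45, [156, 180, 202]), (473, 46, [157, 180, 201])]
279 [(452, 1, [32, 76, 145]), (455, 4, [30, 77, 148]), (458, 0, [25, 74, 143]), (461, 2, [16, 41, 81]), (464, 1, [13, 35, 71]), (467, 0, [43, 59, 82]), (470, 46, [153, 178, 200]), (473, 46, [157, 181, 202])]
282 [(452, 3, [29, 75, 150]), (455, 1, [24, 76, 149]), (458, -1, [27, 79, 151]), (461, 0, [24, 68, 134]), (464, 0, [18, 40, 81]), (467, 1, [14, 33, 61]), (470, 46, [85, 107, 130]), (473, 45, [145, 169, 190])]
```

In the pictures the finger's end face lies about 33 mm behind the reported tip along the tool axis. I'll lower slowly and watch the force to settle which is right.

Call:
carry_out(deltas=[[-0.08, 0, 0.055, 0, 0, 0, 0], [-0.08, 0, 0.055, 0, 0, 0, 0], [-0.08, 0, 0.055, 0, 0, 0, 0], [-0.08, 0, 0.055, 0, 0, 0, 0], [-0.08, 0, 0.055, 0, 0, 0, 0], [-0.08, 0, 0.055, 0, 0, 0, 0], [0, 0, 0, 0, 0, 0, 0], [0, 0, 0, 0, 0, 0, 0]])

```text
time: 7.88
tool_pos: [0.5136, -0.1207, 0.0108]
tool_rot: [-3.141, -0.992, 1.235]
contact_force: [1.0, 0.5, 0.2]
opening: 0.0004
grip_force: 0.0
```

Call:
carry_out(deltas=[[-0.08, 0, 0.055, 0, 0, 0, 0], [-0.08, 0, 0.055, 0, 0, 0, 0], [-0.08, 0, 0.055, 0, 0, 0, 0], [-0.08, 0, 0.055, 0, 0, 0, 0], [-0.08, 0, 0.055, 0, 0, 0, 0], [-0.08, 0, 0.055, 0, 0, 0, 0], [-0.08, 0, 0.055, 0, 0, 0, 0], [0, 0, 0, 0, 0, 0, 0]])

```text
time: 8.55
tool_pos: [0.5136, -0.1205, 0.0038]
tool_rot: [-3.141, -0.992, 1.234]
contact_force: [0.1, 0.3, 0.6]
opening: 0.0003
grip_force: 0.0
```

Run:
```python
from h import *
from cell import robot,cams
state(robot)
T={n:cams.read_camera(n) for n in('top','scene')}
crops(T,'pics/s6.png')
W=world(T['top'])
for v in (273,276):print(v,[(u,int(W[v,u,2]*1000)) for u in range(460,490,3)])
```

```text
t 8.55 binder frame mm: tcp [   0.9 -190.7    3.8] tip [   0.9 -184.    -0.6] upper corner [   0.9 -178.8    7.4] lower [   0.9 -189.2   -8.5]
z dir [ 0.003  0.837 -0.547] y dir [ 1.    -0.003 -0.   ] q [-0.88  0.91  1.66  0.82  1.35 -1.07] F [0.1 0.3 0.6]
273 [(460, 1), (463, 2), (466, 28), (469, 32), (472, 31), (475, 36), (478, 39), (481, 41), (484, 45), (487, 47)]
276 [(460, 3), (463, 1), (466, 29), (469, 30), (472, 35), (475, 34), (478, 38), (481, 39), (484, 46), (487, 48)]
```

View pics/s6.png

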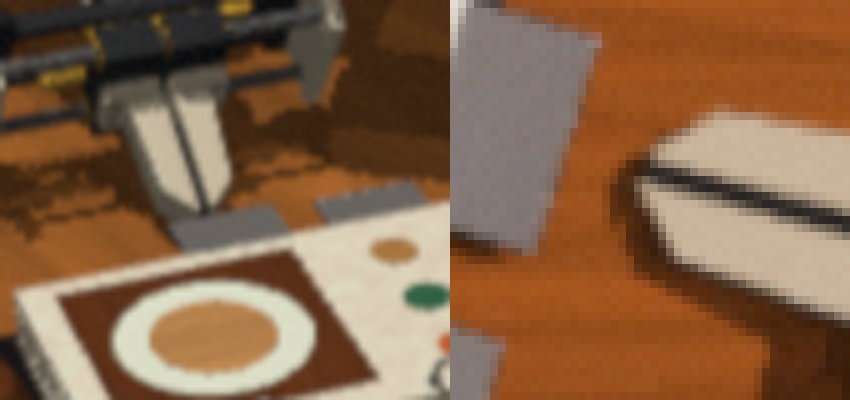

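The force stays near zero although the announced tip would now be below the worktop, so the visible finger is right and the reported pose sits 33 mm too far forward. In the right crop the tip is at (635,180), about 20 mm outside the tab's edge and low enough to go under.

Call:
carry_out(deltas=[[-0.33, 0, 0.22, 0, 0, 0, 0], [0.28, 0.03, 0.43, 0, 0, 0, 0], [0.28, 0.03, 0.43, 0, 0, 0, 0], [0.28, 0.03, 0.43, 0, 0, 0, 0], [0.28, 0.03, 0.43, 0, 0, 0, 0], [0.28, 0, 0.43, 0, 0, 0, 0], [0.28, 0, 0.43, 0, 0, 0, 0], [0, 0, 0, 0, 0, 0, 0]])

```text
time: 9.32
tool_pos: [0.525, -0.0907, 0.0001]
tool_rot: [-3.141, -0.992, 1.235]
contact_force: [1.2, 0.1, -0.3]
opening: 0.0005
grip_force: 0.0
```

Run:
```python
from h import *
from cell import robot,cams
state(robot)
T={n:cams.read_camera(n) for n in('top','scene')}
crops(T,'pics/s7.png')
W=world(T['top'])
for v in (262,265,268):print(v,[(u,int(W[v,u,2]*1000)) for u in range(436,475,3)])
```

```text
t 9.3167 binder frame mm: tcp [ 1.900e+00 -1.587e+02  1.000e-01] tip [   1.9 -152.    -4.3] upper corner [   2.  -146.8    3.7] lower [   1.9 -157.2  -12.3]
z dir [ 0.002  0.837 -0.547] y dir [ 1.    -0.002 -0.   ] q [-0.83  0.91  1.69  0.87  1.31 -1.08] F [ 1.2  0.1 -0.3]
262 [(436, 34), (439, 34), (442, 31), (445, 33), (448, 34), (451, 32), (454, 33), (457, 36), (460, 36), (463, 36), (466, 41), (469, 45), (472, 45)]
265 [(436, 32), (439, 34), (442, 38), (445, 33), (448, 35), (451, 32), (454, 32), (457, 33), (460, 36), (463, 38), (466, 41), (469, 42), (472, 44)]
268 [(436, 34), (439, 31), (442, 1048), (445, 38), (448, 29), (451, 36), (454, 32), (457, 29), (460, 34), (463, 38), (466, 43), (469, 43), (472, 46)]
```

View pics/s7.png

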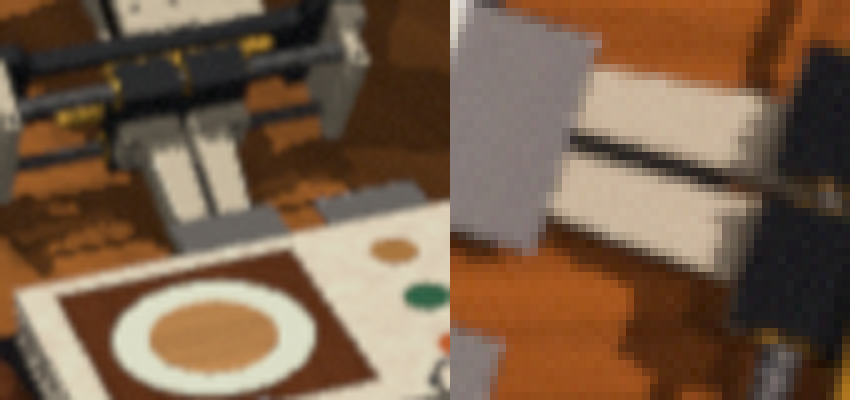

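The fingertip is now beneath the top board's tab: its edge at u≈565–600 in the right crop covers the finger. Boards and binder have not moved, and I'm lifting along the arc.

Call:
carry_out(deltas=[[0.6, 0, -0.27, 0, 0, 0, 0], [0.6, 0, -0.27, 0, 0, 0, 0], [0.6, 0, -0.27, 0, 0, 0, 0], [0.6, 0, -0.27, 0, 0, 0, 0], [0.6, 0, -0.27, 0, 0, 0, 0], [0.6, 0, -0.27, 0, 0, 0, 0], [0.6, 0, -0.27, 0, 0, 0, 0], [0.6, 0, -0.27, 0, 0, 0, 0]])

```text
time: 10.08
tool_pos: [0.5277, -0.0839, 0.0528]
tool_rot: [3.141, -0.992, 1.235]
contact_force: [-0.6, 0.4, -0.5]
opening: 0.0007
grip_force: 0.3
```

Run:
```python
from h import *
from cell import robot,cams
state(robot)
T={n:cams.read_camera(n) for n in('top','scene')}
a=cv2.resize(T['scene']['image'][90:290,180:400],(440,400));b=cv2.resize(T['top']['image'][160:320,300:460+0],(400,400))
cv2.imwrite('pics/s8.png',np.hstack([a[:, :400],b]))
```

```text
t 10.0833 binder frame mm: tcp [   2.2 -151.5   52.8] tip [   2.3 -144.8   48.4] upper corner [   2.3 -139.6   56.4] lower [   2.2 -150.    40.5]
z dir [ 0.003  0.837 -0.547] y dir [ 1.    -0.003  0.   ] q [-0.82  0.81  1.7   0.86  1.36 -1.  ] F [-0.6  0.4 -0.5]
```

View pics/s8.png

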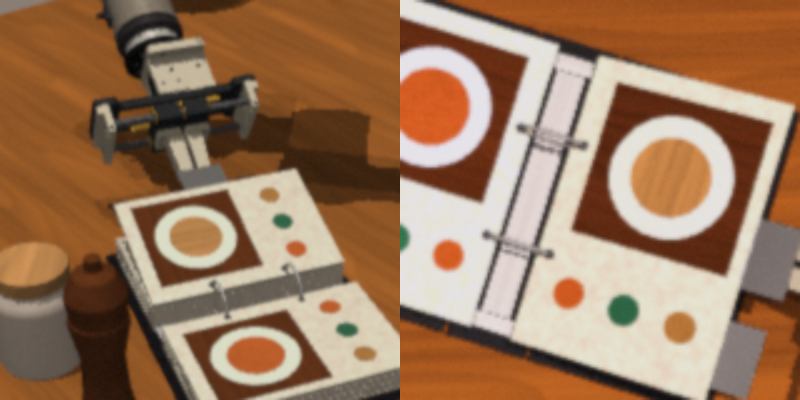

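The board is rising on the finger by about 15°, the tab resting on it at (205,175) in the left crop. The next board's tab stays down at (735,360) in the right crop. Continuing.

Call:
carry_out(deltas=[[0.74, 0, -0.1, 0, 0, 0, 0], [0.74, 0, -0.1, 0, 0, 0, 0], [0.74, 0, -0.1, 0, 0, 0, 0], [0.74, 0, -0.1, 0, 0, 0, 0], [0.74, 0, -0.1, 0, 0, 0, 0], [0.74, 0, -0.1, 0, 0, 0, 0], [0.74, 0, 0.09, 0, 0, 0, 0], [0.74, 0, 0.09, 0, 0, 0, 0]])

```text
time: 10.85
tool_pos: [0.5373, -0.0565, 0.1046]
tool_rot: [3.141, -0.992, 1.235]
contact_force: [0.4, -0.7, 0.3]
opening: 0.0003
grip_force: 0.3
```

```bash
cat > chk.py <<'E'
from h import *
from cell import robot,cams
state(robot)
t=cams.read_camera('top');W=world(t)
Q=B.inv().apply((W.reshape(-1,3)-C))*1000
for n,(x0,x1,y0,y1) in dict(nexttab=(-90,-60,-180,-160),nextboard=(-100,-60,-150,-110),facingtab=(50,90,160,180),left=(-100,-60,30,140)).items():
    m=(Q[:,0]>x0)&(Q[:,0]<x1)&(Q[:,1]>y0)&(Q[:,1]<y1);print(n,m.sum(),'z pct',np.percentile(Q[m,2],[10,50,90]).round(1))
m=(abs(Q[:,0])<90)&(Q[:,2]>55)&(Q[:,2]<230)&(abs(Q[:,1])<190)
print('high pts',[(y,int(np.median(Q[k,2]))) for y in range(-180,180,20) if (k:=m&(abs(abs(Q[:,0])-70)<20)&(abs(Q[:,1]-y)<10)).sum()>8])
E
python3 chk.py
```

```text
t 10.85 binder frame mm: tcp [   2.4 -122.4  104.6] tip [   2.4 -115.8  100.2] upper corner [   2.5 -110.6  108.1] lower [   2.4 -120.9   92.2]
z dir [ 0.003  0.837 -0.547] y dir [ 1.    -0.004  0.   ] q [-0.77  0.71  1.71  0.88  1.39 -0.92] F [ 0.4 -0.7  0.3]
nexttab 408 z pct [ 29.2 185.9 623.9]
nextboard 377 z pct [ 30.8 116.6 122.5]
facingtab 248 z pct [28.6 30.8 32.7]
left 2653 z pct [  29.3   33.9 1048.3]
high pts [(-180, 187), (-120, 118), (-100, 105), (-80, 90), (-60, 76), (-40, 62), (-20, 56)]
```

Call:
carry_out(deltas=[[0.77, 0, 0.11, 0, 0, 0, 0], [0.77, 0, 0.11, 0, 0, 0, 0], [0.77, 0, 0.11, 0, 0, 0, 0], [0.77, 0, 0.11, 0, 0, 0, 0], [0.8, 0, 0.34, 0, 0, 0, 0], [0.8, 0, 0.34, 0, 0, 0, 0], [0.8, 0, 0.34, 0, 0, 0, 0], [0.8, 0, 0.34, 0, 0, 0, 0]])

```text
time: 11.57
tool_pos: [0.5537, -0.0095, 0.1471]
tool_rot: [3.141, -0.992, 1.235]
contact_force: [1.1, 0.2, -0.2]
opening: 0.0005
grip_force: 0.2
```

Call:
carry_out(deltas=[[0.8, 0, 0.34, 0, 0, 0, 0], [0.72, 0, 0.48, 0, 0, 0, 0], [0.72, 0, 0.48, 0, 0, 0, 0], [0.72, 0, 0.48, 0, 0, 0, 0], [0.72, 0, 0.48, 0, 0, 0, 0], [0.72, 0, 0.48, 0, 0, 0, 0], [0.57, 0, 0.65, 0, 0, 0, 0], [0.57, 0, 0.65, 0, 0, 0, 0]])

```text
time: 12.23
tool_pos: [0.5749, 0.0511, 0.1711]
tool_rot: [3.141, -0.992, 1.235]
contact_force: [0.5, -0.9, -0.4]
opening: 0.0005
grip_force: 0.1
```

```bash
python3 chk.py
```

```text
t 12.2333 binder frame mm: tcp [  2.8  -8.5 171.1] tip [  2.8  -1.8 166.7] upper corner [  2.8   3.4 174.7] lower [  2.8  -7.  158.8]
z dir [ 0.003  0.837 -0.547] y dir [ 1.    -0.004  0.   ] q [-0.57  0.57  1.74  0.99  1.34 -0.74] F [ 0.5 -0.9 -0.4]
nexttab 43 z pct [29.7 31.7 33.6]
nextboard 473 z pct [ 30.1 226.7 250.7]
facingtab 249 z pct [28.6 31.  33.3]
left 2581 z pct [  29.3   33.5 1048.3]
high pts [(-140, 220), (-120, 226), (-100, 210), (-20, 165), (0, 90)]
```

Call:
carry_out(deltas=[[0.57, 0, 0.62, 0, 0, 0, 0], [0.57, 0, 0.62, 0, 0, 0, 0], [0.57, 0, 0.62, 0, 0, 0, 0], [0.38, 0, 0.77, 0, 0, 0, 0], [0.38, 0, 0.77, 0, 0, 0, 0], [0.38, 0, 0.77, 0, 0, 0, 0], [0.38, 0, 0.77, 0, 0, 0, 0], [0.38, 0, 0.77, 0, 0, 0, 0]])

```text
time: 12.95
tool_pos: [0.5971, 0.1149, 0.1696]
tool_rot: [-3.141, -0.992, 1.234]
contact_force: [0.6, 0.1, 1.2]
opening: 0.0002
grip_force: 0.0
```

Call:
carry_out(deltas=[[0.15, 0, 0.7, 0, 0, 0, 0], [0.15, 0, 0.7, 0, 0, 0, 0], [0.15, 0, 0.7, 0, 0, 0, 0], [0.15, 0, 0.7, 0, 0, 0, 0], [0.15, 0, 0.7, 0, 0, 0, 0], [0.15, 0, 0.7, 0, 0, 0, 0], [0, 0, 0, 0, 0, 0, 0], [0, 0, 0, 0, 0, 0, 0]])

```text
time: 13.62
tool_pos: [0.61, 0.1523, 0.1542]
tool_rot: [-3.141, -0.992, 1.235]
contact_force: [-0.2, 0.5, -0.7]
opening: 0.0006
grip_force: 0.0
```

```bash
python3 chk.py
```

```text
t 13.6167 binder frame mm: tcp [  2.9  98.6 154.2] tip [  2.9 105.3 149.8] upper corner [  3.  110.5 157.8] lower [  2.9 100.1 141.9]
z dir [ 0.002  0.837 -0.547] y dir [ 1.    -0.003 -0.   ] q [-0.37  0.6   1.75  1.12  1.2  -0.7 ] F [-0.2  0.5 -0.7]
nexttab 999 z pct [ 30.8 497.7 510.8]
nextboard 1942 z pct [ 30.3 476.3 497.6]
facingtab 250 z pct [28.6 30.8 33.1]
left 2794 z pct [  43.6   59.7 1048.3]
high pts [(-40, 197), (-20, 212), (0, 225), (20, 211), (100, 55), (120, 56), (140, 58), (160, 60)]
```

The board is past upright and falling onto the left pile. Backing off.

Call:
carry_out(deltas=[[0, 0, -2.5, 0, 0, 0, 0], [0.5, 0, -2.5, 0, 0, 0, 0], [0.5, 0, -2.5, 0, 0, 0, 0], [0.5, 0, -2.5, 0, 0, 0, 0], [0.5, 0, -2.5, 0, 0, 0, 0], [0.5, 0, -2.5, 0, 0, 0, 0], [0.5, 0, -2.5, 0, 0, 0, 0], [0.5, 0, -2.5, 0, 0, 0, 0]])

```text
time: 14.33
tool_pos: [0.5606, 0.0106, 0.2942]
tool_rot: [3.141, -0.992, 1.234]
contact_force: [0.7, 0.3, 0.0]
opening: 0.0005
grip_force: 0.0
```

Call:
carry_out(deltas=[[0, 0, -2.5, 0, 0, 0, 0], [0, 0, -2.5, 0, 0, 0, 0], [0, 0, -2.5, 0, 0, 0, 0], [0, 0, -2.5, 0, 0, 0, 0], [0, 0, 0, 0, 0, 0, 0], [0, 0, 0, 0, 0, 0, 0], [0, 0, 0, 0, 0, 0, 0], [0, 0, 0, 0, 0, 0, 0]])

```text
time: 15.0
tool_pos: [0.5334, -0.0663, 0.3472]
tool_rot: [-3.139, -0.993, 1.233]
contact_force: [0.2, -0.3, 0.6]
opening: 0.0004
grip_force: 0.0
```

```bash
python3 chk.py
python3 - <<'E'
from h import *
from cell import cams
T={n:cams.read_camera(n) for n in('top','scene')}
cv2.imwrite('pics/s9.png',cv2.resize(np.hstack([T['scene']['image'][60:400,120:520],T['top']['image'][40:380,140:540]]),(800,340)))
E
```

```text
t 15.0 binder frame mm: tcp [   1.9 -133.   347.2] tip [   1.9 -126.3  342.9] upper corner [   2.  -121.1  350.8] lower [   1.9 -131.5  334.9]
z dir [ 0.002  0.837 -0.546] y dir [ 1.    -0.003 -0.001] q [-0.79  0.4   1.46  0.87  1.77 -0.5 ] F [ 0.2 -0.3  0.6]
nexttab 195 z pct [28.7 30.9 32.9]
nextboard 520 z pct [28.8 31.  33.3]
facingtab 248 z pct [28.6 30.5 33.3]
left 2692 z pct [  32.4   37.2 1048.3]
high pts []
```

View pics/s9.png

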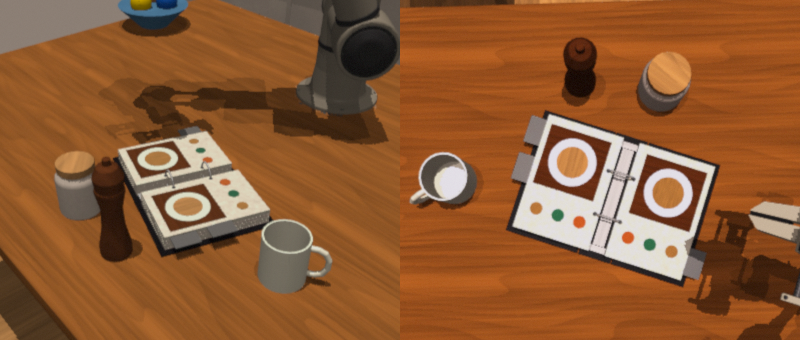

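The board lies flat on the left pile, with its tab at (523,168) in the right half and the facing board's tab at (535,130). The next board's tab is still down at (694,263). The binder, mug, mill and canister stand where they were, and the gripper is clear.

```bash
python3 -c "
from cell import robot
print(robot.hand_in())"
```

```text
the job is handed in; nothing more can be done
None
```

The top right-hand board now lies flat on the left pile and the job is handed in at 15 s; the last pictures showed the other boards down, and the binder, mug, mill and canister where they stood.

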